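# Snap the blanking cap onto the open outlet and hold it home

### The job

Blank off the open outlet of the manifold for its pressure test: take the narrow snap cap (the one the size of the cap already fitted on the manifold), set it upright over the outlet's stub and press it down past the click, then keep pressing until it is fully home on the flange. Finish holding it there: the program ends with the gripper still pressing the cap fully home, because the springy seal would lift it again. Leave the wide cap, the tape measure and the spanner where they are.

Things in the scene. Friction and masses are not known exactly. Their poses are not given: they have to be found in the camera images.
- cap: narrow snap cap, grey plastic, 35 to 70 g, stands loose, mouth down, on the 3 mm card sheet. Skirt 42 mm wide with a flat shoulder 33 mm up; a round ribbed grip, 26 mm wide, rises from it to 49 mm (ribs not solid). Origin: centre of the mouth (underside), z up through the grip. Inward lip at the mouth, 27 mm clear, 4 mm high; cavity behind it 35 mm wide, to 28 mm deep
- wide_cap: the wide cap, same look and same heights, same 26 mm grip, but 60 mm in diameter with a 47 mm mouth: it does not fit this outlet. Loose, mouth down on the card sheet; origin at the centre of its mouth. It and the narrow cap may stand in either place. Leave it alone
- manifold: aluminium block (62 x 170 mm, top 40 mm up) on a steel plate (95 x 210 x 6 mm), fixed, but placed and turned anew each run. Origin: centre of its underside, y along the block, z up. Open outlet at y = +45 mm; the outlet at y = -45 mm already carries a fixed cap, fully home (42 mm wide, grip top 97 mm above the table). Brass inlet on the -y end
- outlet (a point): centre of the open outlet's flange face (brass disc, 49 mm wide, 48 mm above the table), on the stub's axis, z up. The brass stub, 23 mm wide, stands 24 mm above it, its top bevelled to 13 mm. Cap fully home = its mouth flat on this flange, cap origin at this point
- tape_measure: yellow tape measure, 36x78x64 mm, loose bystander; origin at the centre of its underside
- spanner: steel combination spanner, 28x160x9 mm, loose bystander lying flat; origin at the centre of its underside
- catch (a point): on the stub's axis 11 mm above outlet, amid four sprung steel balls that stick out to 31 mm across. A cap's mouth meets them about 15 mm above the flange, takes about 8 N to push past and snaps free (force drops) from about 7 mm down. If let go then, it stays caught under the balls, about 3 mm short of home
- seal (a joint): squeeze of the black rubber seal round the stub's foot (34 mm wide, top 5 mm above the flange when free): 0 free, 0.005 m with a cap fully home. It pushes up with 1.6 N per mm, so about 8 N when fully squeezed; beyond that the flange is a hard stop
There are look-alikes about, which are no part of the job. What is shaped like the cap but orange or red is not meant.

How it is judged:
On the way, in this order (a step that is already met when the one before it is completed fails the run):
1. the narrow cap is lifted clear of the card by the gripper (height (world z) of cap above 0.03 m and contact force between the fingers and cap above 1 N), for 0.2 s.
2. the cap is upright on the open stub and pressed past the click (horizontal distance between cap and outlet below 0.004 m and z of cap in the frame of outlet below 0.006 m and angle between cap's own z axis and vertical below 0.12 rad), for 0.1 s.
At the end, for the whole second after the job is handed in: through the last second the fingers press the narrow cap (over 3 N, passed on to the manifold) fully home on the open outlet: mouth within 1.3 mm of the flange, centred within 3 mm, upright within 0.08 rad, still. A cap clicked on and let go stands about 3 mm too high (z of cap in the frame of outlet below 0.0013 m and horizontal distance between cap and outlet below 0.003 m and angle between cap's own z axis and vertical below 0.08 rad and contact force between cap and manifold above 3 N and contact force between the fingers and cap above 3 N and linear speed of cap below 0.02 m/s); the arm keeps its last pose, push and grip.
It fails at once if the wide cap, the tape measure or the spanner is moved by more than 40 mm (distance of any of wide_cap, tape_measure, spanner from where it was at the start of the episode above 0.04 m).
It also fails if it takes over 48 s, if anything falls off the work surface, if the arm or the gripper's body presses on something with over 40 N, if the wrist force passes 120 N, or if a joint passes its speed limit or range.

### The arm

A 7-joint arm with a two-finger parallel gripper is mounted at the origin on a cart in front of the work surface, level with it; the furniture and walls round the work are solid. World frame = base frame: x ahead of the robot, y to its left, z up, the work surface at z = 0. Lengths are in m, angles in rad, forces in N, time in s.
With the tool pointing down it reaches from about 0.425 to 0.875 m from the base axis. Payload 4.7 kg.
Tool frame: the origin (TCP) lies midway between the tips of the shut fingers; the grasp point (between the pads) lies 19 mm behind it; z points along the fingers, y is the line along which they close (so a half turn about z gives the same grasp; the last joint's range is limited). The gripper opens to 87 mm and grips with 3 to 60 N. Pads are 19 mm wide; open, the fingers measure 117 mm over their backs; the gripper's body (75 mm by 190 mm) begins 51 mm behind the grasp point.
Start: joints at [1.279, 0.321, -0.07, 1.45, 0.023, 1.371, -0.057], TCP at [0.196, -0.62, 0.223] pointing down, gripper open.
Joint ranges: [-2.86, 2.86], [-0.3, 2.09], [-1.38, 1.24], [0.06, 2.45], [-1.56, 4.7], [0.09, 2.05], [-2.69, 2.69]. Speed limits (rad/s): [2.57, 2.57, 3.14, 3.14, 3.14, 3.14, 3.14].

### API

Orientations are given as a rotation vector (axis times angle).
In Python, from bench import ctrl gives the robot as it stands. The module is installed in compiled form; this text tells all that it offers.
- The arm moves only by the shell command python3 -m handwheel 'ROWS' [FORCE]. ROWS is JSON, a list of rows, each a list of 7 numbers: the finger opening in m, from 0 to 0.087, then the shift along the tool's x, y, z in m, then the turn, a rotation vector about the tool's x, y, z in degrees. A call has 1 to 12 rows; each row shifts and turns the commanded pose from where the row before left it, along the tool's axes as they then stand; what a row does not reach is not made up. A row lasts 1/8 s, in which the tool goes at most 62.5 mm and 10.7 degrees, less where a joint would pass 70% of its speed; a pose out of reach is approached as far as the arm can. A call is refused whole if a number of a shift passes 0.0625 or a number of a turn 10.7, either way. A call with a gripper value outside its range is refused whole. The fingers move at their own pace and stop on an object; FORCE is the grip in N (left out, the last holds). Time passes only in rows, so rows that do not move let the fingers close. It gives the time, the measured TCP pose, the force, the opening and the grip force at its end, in the units of the state.
- ctrl.get_state(): the state, without advancing time (a new reading comes with each control period).
- ctrl.get_image(name): name is "scene" or "side" or "wrist"; returns (picture, depth): 384x512x3 uint8, blue, green, red; 384x512 float32, m along the optical axis (not along the pixel's ray), 0 where there is no reading.
- ctrl.camera_info(name): a dict with "intrinsics" (3x3 intrinsics, pixels), "R" (3x3) and "t" (3): a world point X has camera coordinates R X + t. Camera axes: x right, y down, z forward; pixel columns grow to the right and rows downward; lengths in m; the calibration is good to about 2 mm. A picture is of the moment at which its call begins: read the wrist's pose just before it. camera_info takes no time and is no camera call; for the wrist camera it gives the pose at the moment of the call.
- ctrl.close_job(): hands the job in; it is judged then, once.
The state is a dict: "time": time; "joint_positions": joint angles; "qd": joint speeds; "joint_torque": joint torques, N m; "position": TCP position; "tool_rot": TCP orientation; "ft_force": force on the tool from outside, world axes, zero at the start; "torque": the same for the moment, N m; "grip_width": opening from 0.0 (shut) to 1.0 (fully open); "grip_force": force on a finger pad.
Only numpy, scipy, OpenCV 4.12 (cv2) and the standard library are available. Lean on these libraries where they do the work, as an engineer would, in place of code of your own. Each camera call takes 0.05 s, during which the arm holds its last target. There are 200 camera calls.

## Working session

There is one attempt and no reset: what is moved stays moved. The work goes in short steps, Python scripts to look and compute and a shell command to move; the robot and the scene stay as the last step left them, time stands still between calls to the robot, and variables do not carry over. Pictures are saved under pics/ and viewed, at most 10 in all, crops included, and the job is handed in when it is done.

```bash
mkdir -p pics; cat > h.py <<'E'
import numpy as np, cv2
from bench import ctrl
def grab(n):
    i=ctrl.camera_info(n); im,d=ctrl.get_image(n); return np.array(im),np.array(d),i
def pts(d,i):
    K=np.array(i["intrinsics"]);R=np.array(i["R"]);t=np.array(i["t"])
    v,u=np.mgrid[:d.shape[0],:d.shape[1]]
    P=np.stack([(u-K[0,2])/K[0,0]*d,(v-K[1,2])/K[1,1]*d,d],-1)
    return (P-t)@R
def ray(px,i,z):
    K=np.array(i["intrinsics"]);R=np.array(i["R"]);t=np.array(i["t"])
    c=-R.T@t; r=R.T@np.linalg.inv(K)@np.array([px[0],px[1],1.]); return c+r*(z-c[2])/r[2]
def proj(X,i):
    p=np.array(i["intrinsics"])@(np.array(i["R"])@np.array(X)+np.array(i["t"])); return p[:2]/p[2]
E
python3 - <<'E'
from h import *
s=ctrl.get_state(); print({k:np.round(v,3).tolist() for k,v in s.items()})
for n in("scene","side","wrist"):
    im,d,i=grab(n); cv2.imwrite(f"pics/{n}0.png",im); np.savez(f"{n}0.npz",im=im,d=d,**{k:np.array(v) for k,v in i.items()})
    R=np.array(i["R"]);print(n,np.round(-R.T@np.array(i["t"]),3),np.round(R[2],2))
a=[cv2.imread(f"pics/{n}0.png") for n in("scene","side")]
cv2.imwrite("pics/both.png",cv2.resize(np.vstack(a),None,fx=.78,fy=.78,interpolation=cv2.INTER_AREA))
E
```

```text
{'time': 0.0, 'joint_positions': [1.279, 0.322, -0.07, 1.452, 0.023, 1.371, -0.057], 'qd': [-0.0, -0.0, 0.0, 0.0, -0.002, -0.0, -0.002], 'joint_torque': [0.0, -49.129, -0.404, -31.253, -0.064, 0.044, 0.0], 'position': [0.195, -0.619, 0.221], 'tool_rot': [-3.103, -0.478, 0.001], 'ft_force': [-0.388, 0.326, 0.319], 'torque': [0.012, -0.017, 0.028], 'grip_force': 0.0, 'grip_width': 1.003}
scene [0.041 0.551 0.764] [ 0.48 -0.46 -0.75]
side [0.015 0.544 0.733] [ 0.51 -0.45 -0.73]
wrist [ 0.263 -0.598  0.385] [-0.25 -0.08 -0.97]
```

View pics/scene0.png

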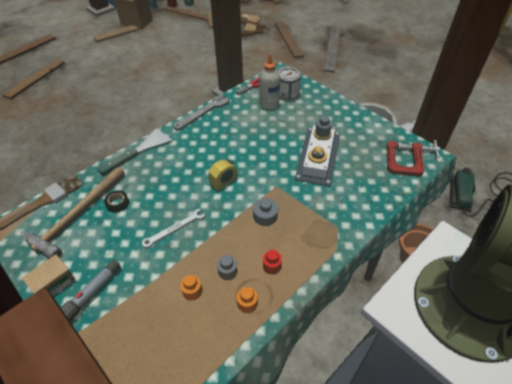

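View pics/side0.png

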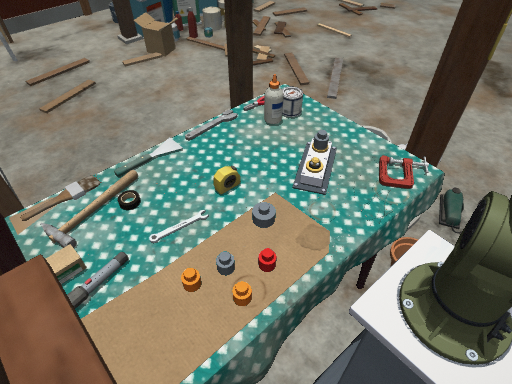

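Scene view: the caps on the card are grey at (264,211) and (228,266), orange at (191,286) and (247,297), and red at (272,259). The manifold is at about (318,155), with its open brass outlet at (317,153) and the fitted cap at (323,127). Of the two grey caps, the one at (264,211) is farther away yet looks bigger, so it is the wide one. The one at (228,266) fits the narrow cap. I'll check the diameters and view a crop.

```bash
python3 - <<'E'
from h import *
G={"scene":dict(A=(228,266),B=(264,211),out=(317,153),fix=(323,127)),"side":dict(A=(226,262),B=(263,213),out=(315,162),fix=(321,140))}
for n in G:
    z=np.load(f"{n}0.npz"); d=z["d"];P=pts(d,z)
    for k,(u,v) in G[n].items():
        w=P[v-22:v+23,u-22:u+23].reshape(-1,3); dd=d[v-22:v+23,u-22:u+23].ravel()
        w=w[dd>0]
        c0=np.median(w[w[:,2]>np.percentile(w[:,2],92)],0) 
        print(n,k,"zmax",np.round(np.percentile(w[:,2],[50,90,97,99.5]),4),"topctr",np.round(c0,4))
        for lo,hi in((.028,.040),(.045,.058),(.042,.052),(.06,.076),(.078,.085),(.09,.1)):
            q=w[(w[:,2]>lo)&(w[:,2]<hi)]
            if len(q)>8:
                (cx,cy),r=cv2.minEnclosingCircle(q[:,:2].astype(np.float32)); print("   band",lo,hi,len(q),round(cx,4),round(cy,4),"D",round(2*r,4))
z=np.load("side0.npz")
cv2.imwrite("pics/crop.png",cv2.resize(z["im"][130:310,170:350],(720,600)[:1]*1+(600,) if 0 else (600,600),interpolation=cv2.INTER_CUBIC))
E
```

```text
scene A zmax [0.0042 0.0373 0.0529 0.0546] topctr [0.3966 0.305  0.0522]
   band 0.028 0.04 170 0.3782 0.3103 D 0.0846
   band 0.045 0.058 149 0.3661 0.3066 D 0.094
   band 0.042 0.052 71 0.3672 0.3084 D 0.0921
scene B zmax [0.0042 0.0375 0.0516 0.0543] topctr [0.4467 0.1412 0.05  ]
   band 0.028 0.04 329 0.4502 0.139 D 0.062
   band 0.045 0.058 102 0.4503 0.1395 D 0.0275
   band 0.042 0.052 60 0.4503 0.1395 D 0.0275
scene out zmax [0.0192 0.051  0.0651 0.0723] topctr [ 0.4762 -0.073   0.0628]
   band 0.028 0.04 206 0.4937 -0.1037 D 0.1645
   band 0.045 0.058 228 0.49 -0.1008 D 0.14
   band 0.042 0.052 297 0.49 -0.1068 D 0.1532
   band 0.06 0.076 104 0.4901 -0.1055 D 0.0982
scene fix zmax [0.0033 0.0723 0.0928 0.0991] topctr [ 0.5172 -0.144   0.0864]
   band 0.028 0.04 75 0.5159 -0.1387 D 0.1216
   band 0.045 0.058 88 0.5056 -0.1328 D 0.1165
   band 0.042 0.052 141 0.5142 -0.1345 D 0.1123
   band 0.06 0.076 100 0.4916 -0.1119 D 0.0988
   band 0.078 0.085 76 0.5209 -0.1501 D 0.0424
   band 0.09 0.1 69 0.5208 -0.1498 D 0.0265
side A zmax [0.0047 0.038  0.0536 0.0552] topctr [0.392  0.3
[... 323 characters left out ...]
.042 0.052 33 0.4468 0.1375 D 0.0261
side out zmax [0.0108 0.0542 0.0725 0.0811] topctr [ 0.5003 -0.1326  0.07  ]
   band 0.028 0.04 134 0.4903 -0.1082 D 0.1647
   band 0.045 0.058 208 0.4943 -0.1107 D 0.162
   band 0.042 0.052 320 0.4921 -0.1152 D 0.17
   band 0.06 0.076 123 0.4853 -0.1133 D 0.1058
   band 0.078 0.085 24 0.509 -0.1414 D 0.0314
side fix zmax [0.0034 0.0697 0.0894 0.0992] topctr [ 0.5134 -0.1442  0.0839]
   band 0.028 0.04 32 0.506 -0.1365 D 0.1051
   band 0.045 0.058 91 0.5055 -0.1277 D 0.1248
   band 0.042 0.052 169 0.5063 -0.1312 D 0.132
   band 0.06 0.076 108 0.4856 -0.1137 D 0.1049
   band 0.078 0.085 65 0.5182 -0.1506 D 0.0413
   band 0.09 0.1 56 0.5177 -0.1519 D 0.0277
```

View pics/crop.png

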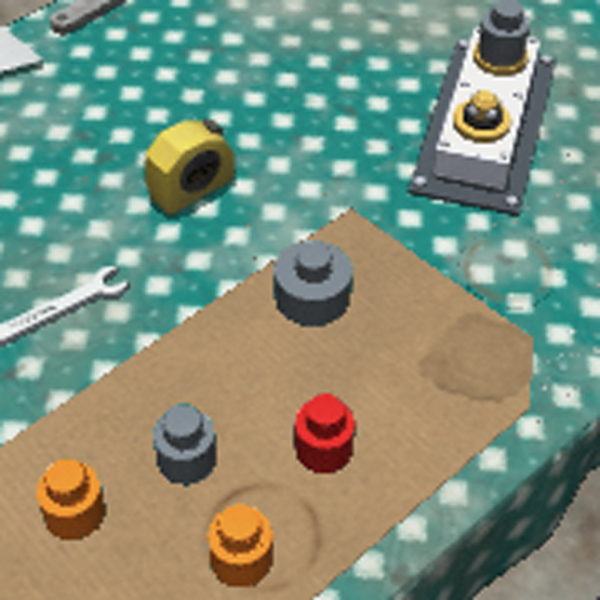

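The enlarged crop confirms it. The narrow cap is the grey one at (185,445) in the crop, next to the red cap at (325,430). The wide grey cap is at (314,282), and its measured diameter is 61.7 mm, which fits 60 mm. Next I get better figures for the narrow cap, its neighbours and the outlet.

```bash
python3 - <<'E'
from h import *
G={"scene":dict(A=(228,266),red=(272,259),o1=(191,286),o2=(247,297),out=(317,153)),"side":dict(A=(226,262),red=(267,259),o1=(191,279),o2=(242,292),out=(315,162))}
for n in G:
    z=np.load(f"{n}0.npz"); d=z["d"];P=pts(d,z)
    for k,(u,v) in G[n].items():
        h=13; w=P[v-h:v+h+1,u-h:u+h+1].reshape(-1,3); w=w[d[v-h:v+h+1,u-h:u+h+1].ravel()>0]
        for lo,hi in(((.03,.041),(.048,.057)) if k!="out" else ((.044,.051),(.057,.076),(.068,.076))):
            q=w[(w[:,2]>lo)&(w[:,2]<hi)]
            (cx,cy),r=cv2.minEnclosingCircle(q[:,:2].astype(np.float32)); print(n,k,lo,len(q),"zmed",np.round(np.median(q[:,2]),4),"c",round(cx,4),round(cy,4),"D",round(2*r,4),"az",round(np.degrees(np.arctan2(cy,cx)),1),"r",round(np.hypot(cx,cy),3))
E
```

```text
scene A 0.03 157 zmed 0.0363 c 0.3999 0.3025 D 0.0419 az 37.1 r 0.501
scene A 0.048 125 zmed 0.0526 c 0.3998 0.3028 D 0.0283 az 37.1 r 0.502
scene red 0.03 157 zmed 0.0364 c 0.3433 0.2255 D 0.0421 az 33.3 r 0.411
scene red 0.048 120 zmed 0.0523 c 0.3436 0.2254 D 0.0282 az 33.3 r 0.411
scene o1 0.03 178 zmed 0.0364 c 0.4168 0.3849 D 0.0426 az 42.7 r 0.567
scene o1 0.048 133 zmed 0.0526 c 0.4172 0.3841 D 0.0271 az 42.6 r 0.567
scene o2 0.03 188 zmed 0.0365 c 0.3174 0.3211 D 0.0424 az 45.3 r 0.452
scene o2 0.048 141 zmed 0.0523 c 0.3174 0.3218 D 0.0272 az 45.4 r 0.452
scene out 0.044 114 zmed 0.0481 c 0.4852 -0.0826 D 0.1034 az -9.7 r 0.492
scene out 0.057 81 zmed 0.0681 c 0.4727 -0.072 D 0.0295 az -8.7 r 0.478
scene out 0.068 42 zmed 0.0709 c 0.4735 -0.0721 D 0.0218 az -8.7 r 0.479
side A 0.03 137 zmed 0.037 c 0.3979 0.3005 D 0.0427 az 37.1 r 0.499
side A 0.048 108 zmed 0.0532 c 0.398 0.3 D 0.0282 az 37.0 r 0.498
side red 0.03 136 zmed 0.037 c 0.3409 0.2224 D 0.043 az 33.1 r 0.407
side red 0.048 103 zmed 0.0531 c 0.341 0.2231 D 0.0275 az 33.2 r 0.408
side o1 0.03 149 zmed 0.0369 c 0.4144 0.3829 D 0.0428 az 42.7 r 0.564
side o1 0.048 115 zmed 0.0528 c 0.4151 0.3826 D 0.0275 az 42.7 r 0.565
side o2 0.03 154 zmed 0.0372 c 0.3153 0.3196 D 0.0429 az 45.4 r 0.449
side o2 0.048 119 zmed 0.0532 c 0.3155 0.3194 D 0.0275 az 45.4 r 0.449
side out 0.044 127 zmed 0.0485 c 0.487 -0.0956 D 0.1296 az -11.1 r 0.496
side out 0.057 69 zmed 0.0687 c 0.4703 -0.0734 D 0.0263 az -8.9 r 0.476
side out 0.068 37 zmed 0.0725 c 0.4702 -0.0754 D 0.0225 az -9.1 r 0.476
```

Measured on the world axes, the narrow cap is at about (0.399, 0.3015), with its shoulder at 36.5 mm and grip top at 52.7 mm. Its skirt is 42 mm wide. The outlet is at about (0.472, -0.073), which is 91 mm from the fitted cap, so that agrees with the 90 mm given. I'll swing along an arc towards the outlet first, so the wrist camera can look at it on the way.

```bash
python3 -m handwheel '[[0.087,0.060,-0.014,0,0,0,-5.5],[0.087,0.060,-0.014,0,0,0,-5.5],[0.087,0.059,-0.014,0,0,0,-5.5],[0.087,0.058,-0.014,0,0,0,-5.5],[0.087,0.057,-0.014,0,0,0,-5.5],[0.087,0.056,-0.014,0,0,0,-5.5],[0.087,0.055,-0.014,0,0,0,-5.5],[0.087,0.054,-0.014,0,0,0,-5.5],[0.087,0.053,-0.014,0,0,0,-5.5],[0.087,0,0,0,0,0,0],[0.087,0,0,0,0,0,0]]'
python3 - <<'E'
from h import *
im,d,i=grab("wrist"); cv2.imwrite("pics/w1.png",im); np.savez("w1.npz",im=im,d=d,**{k:np.array(v) for k,v in i.items()})
print(proj([.472,-.073,.072],i),proj([.5195,-.151,.097],i)); s=ctrl.get_state(); print(s["position"],s["tool_rot"])
E
```

```text
time: 1.52
position: [0.5039, -0.2144, 0.2224]
tool_rot: [2.62, 1.734, -0.002]
ft_force: [0.3, 0.3, -0.2]
grip_width: 1.007
grip_force: 0.0
[168.35756599  63.00795492] [244.70888835 120.29667543]
[ 0.5036339  -0.21526959  0.22231051] [ 2.62118732e+00  1.73136100e+00 -1.44319457e-03]
```

View pics/w1.png

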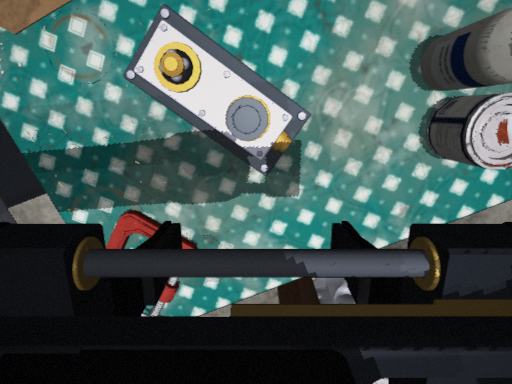

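The wrist view shows the open outlet, with its flange centred near (178,67) and its stub top near (172,64). The fitted cap is near (246,118). I'll fit the flange ellipse and the stub top.

```bash
cat > out.py <<'E'
from h import *
def outlet(im,d,i,guess):
    hsv=cv2.cvtColor(im,cv2.COLOR_BGR2HSV); m=cv2.inRange(hsv,(15,110,70),(35,255,255))
    u,v=proj([guess[0],guess[1],.048],i).astype(int); k=np.zeros_like(m); cv2.circle(k,(int(u),int(v)),45,255,-1); m&=k
    c,_=cv2.findContours(m,cv2.RETR_EXTERNAL,cv2.CHAIN_APPROX_NONE); c=max(c,key=cv2.contourArea)
    W=np.array([ray(p[0],i,.048)[:2] for p in cv2.convexHull(c)],np.float32)
    e=cv2.fitEllipse(W*1000); print("flange ctr mm",np.round(e[0],1),"axes",np.round(e[1],1))
    P=pts(d,i); r=np.hypot(P[...,0]-guess[0],P[...,1]-guess[1])
    for lo,hi in((.0705,.0745),(.046,.050)):
        s=(d>0)&(r<.028)&(P[...,2]>lo)&(P[...,2]<hi); q=P[s].astype(np.float32)
        cc,rr=cv2.minEnclosingCircle(q[:,:2]*1000); print("depth band",lo,len(q),np.round(cc,1),"D",round(2*rr,1),"z",round(float(np.median(q[:,2])),4))
E
python3 - <<'E'
from out import *
z=np.load("w1.npz"); outlet(z["im"],z["d"],z,(.472,-.073))
for n in("scene","side"):
    z=np.load(n+"0.npz"); print(n); outlet(z["im"],z["d"],z,(.472,-.073))
s=ctrl.get_state()
from scipy.spatial.transform import Rotation as R
def go(tgt,zt):
    r=R.from_rotvec(s["tool_rot"]); print("tool shift",np.round(r.inv().apply(np.r_[tgt,zt]-s["position"]),4)); print(np.round(r.as_matrix(),3))
go((.399,.3015),.22)
E
```

```text
flange ctr mm [474.1 -74.5] axes [47.5 48.5]
depth band 0.0705 273 [473.6 -74.2] D 19.2 z 0.0722
depth band 0.046 825 [473.6 -74.3] D 48.7 z 0.0488
scene
flange ctr mm [472.4 -70.4] axes [42.3 43.7]
depth band 0.0705 23 [473.1 -72.9] D 19.3 z 0.0717
depth band 0.046 71 [473.2 -74.4] D 51.2 z 0.0483
side
flange ctr mm [473.4 -77.5] axes [44.8 61.1]
depth band 0.0705 21 [471.2 -73.6] D 19.6 z 0.0733
depth band 0.046 50 [472.  -74.8] D 50.1 z 0.0486
tool shift [ 0.4342 -0.2991  0.002 ]
[[ 0.392  0.92  -0.001]
 [ 0.92  -0.392 -0.001]
 [-0.001 -0.    -1.   ]]
```

```bash
python3 -m handwheel '[[0.087,0.0525,-0.007,0,0,0,-5.5],[0.087,0.052,-0.007,0,0,0,-5.5],[0.087,0.052,-0.007,0,0,0,-5.5],[0.087,0.051,-0.007,0,0,0,-5.5],[0.087,0.051,-0.007,0,0,0,-5.5],[0.06,0.050,-0.007,0,0,0,-5.5],[0.06,0.050,-0.007,0,0,0,-5.5],[0.06,0.05,-0.007,0,0,0,-5.5],[0.06,0,0,0,0,0,0],[0.06,0,0,0,0,0,0]]'
cat > capm.py <<'E'
from out import *
from scipy.spatial.transform import Rotation as R
def cap(g,tag,z0=.003):
    s=ctrl.get_state(); im,d,i=grab("wrist"); cv2.imwrite(f"pics/{tag}.png",im); print("px",proj([*g,z0+.049],i))
    P=pts(d,i); r=np.hypot(P[...,0]-g[0],P[...,1]-g[1]); c=None
    for lo,hi in((.045,.052),(.028,.0365)):
        m=(d>0)&(r<.03)&(P[...,2]>lo+z0)&(P[...,2]<hi+z0); q=P[m].astype(np.float32)
        if len(q)<20: print("few",len(q)); continue
        cc,rr=cv2.minEnclosingCircle(q[:,:2]*1000); print(len(q),np.round(cc,1),"D",round(2*rr,1),"z",round(float(np.median(q[:,2])),4)); c=np.array(cc)/1000
        v,u=np.nonzero(m); e=cv2.minEnclosingCircle(np.float32(np.c_[u,v])); print("  mask ray",np.round(ray(e[0],i,float(np.median(q[:,2]))),4))
    return c
def go(t):
    s=ctrl.get_state(); r=R.from_rotvec(s["tool_rot"]); print("pos",np.round(s["position"],4),"tool shift",np.round(r.inv().apply(np.array(t)-s["position"]),4),"x az",np.degrees(np.arctan2(*r.as_matrix()[[1,0],0])),"tilt",np.round(r.as_matrix()[:,2],4))
E
python3 - <<'E'
from capm import *
c=cap((.399,.3015),"w2"); go([*c,.22])
E
```

```text
time: 2.82
position: [0.4781, 0.1856, 0.2224]
tool_rot: [1.783, 2.586, -0.001]
ft_force: [-0.7, -0.3, -0.8]
grip_width: 0.696
grip_force: 0.0
px [223.14956903  45.96346386]
575 [399.8 302. ] D 27.2 z 0.0528
  mask ray [0.4004 0.3018 0.0528]
685 [399.7 301.9] D 41.9 z 0.0369
  mask ray [0.4003 0.302  0.0369]
pos [0.4782 0.1852 0.2223] tool shift [ 0.137  -0.032   0.0022] x az 110.77948229372406 tilt [-2.e-04 -7.e-04 -1.e+00]
```

```bash
python3 -m handwheel '[[0.06,0.046,-0.011,0,0,0,0],[0.06,0.046,-0.011,0,0,0,0],[0.06,0.045,-0.010,0,0,0,0],[0.06,0,0,0.05,0,0,0],[0.06,0,0,0.05,0,0,0],[0.06,0,0,0.035,0,0,0],[0.06,0,0,0,0,0,0],[0.06,0,0,0,0,0,0]]' 30
python3 - <<'E'
from capm import *
go([.3999,.302,.0385])
im,d,i=grab("wrist"); cv2.imwrite("pics/w3.png",im)
im,d,i=grab("side"); cv2.imwrite("pics/s3.png",cv2.resize(im[180:330,150:350],(800,600)))
E
```

```text
time: 3.88
position: [0.3997, 0.3038, 0.0887]
tool_rot: [1.781, 2.587, 0.002]
ft_force: [0.2, 0.6, 0.2]
grip_width: 0.685
grip_force: 0.0
pos [0.3997 0.3038 0.0887] tool shift [-0.0018 -0.0005  0.0502] x az 110.89881094883839 tilt [ 0.0012  0.001  -1.    ]
```

View pics/s3.png

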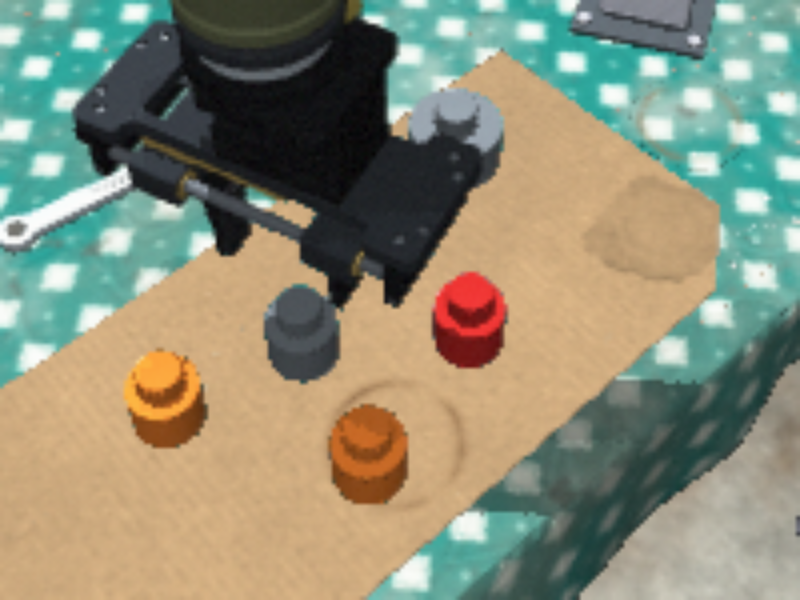

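The fingers at about (230,240) and (400,290) in the crop line up above the grey narrow cap at (302,330), with no neighbour in the way. I'll descend and grip the 26 mm ribbed grip.

```bash
python3 -m handwheel '[[0.06,-0.002,-0.0005,0.025,0,0,0],[0.06,0,0,0.015,0,0,0],[0.06,0,0,0.0095,0,0,0],[0.06,0,0,0,0,0,0],[0.01,0,0,0,0,0,0],[0.01,0,0,0,0,0,0],[0.01,0,0,0,0,0,0],[0.01,0,0,0,0,0,0],[0.01,0,0,0,0,0,0]]' 40
```

```text
time: 5.1
position: [0.3986, 0.3019, 0.0381]
tool_rot: [1.779, 2.589, 0.0]
ft_force: [0.0, 0.7, 0.6]
grip_width: 0.283
grip_force: 40.0
```

```bash
python3 -m handwheel '[[0.01,0,0,-0.03,0,0,0],[0.01,0,0,-0.05,0,0,0],[0.01,0,0,-0.05,0,0,0],[0.01,0,0,0,0,0,0],[0.01,-0.03,-0.005,0,0,0,0],[0.01,-0.045,-0.0075,0,0,0,0],[0.01,-0.045,-0.0075,0,0,0,0],[0.01,-0.045,-0.0075,0,0,0,0],[0.01,0,0,0,0,0,0],[0.01,0,0,0,0,0,0]]'
python3 - <<'E'
from capm import *
go([.4737,-.0743,.168])
im,d,i=grab("side"); p=proj(ctrl.get_state()["position"],i).astype(int); print(p)
y,x=max(p[1]-60,0),max(p[0]-80,0); cv2.imwrite("pics/s4.png",cv2.resize(im[y:y+120,x:x+160],(800,600)))
E
```

```text
time: 6.35
position: [0.4313, 0.1383, 0.1672]
tool_rot: [-1.778, -2.588, 0.001]
ft_force: [-0.5, 0.7, -0.8]
grip_width: 0.281
grip_force: 40.0
pos [0.4313 0.1383 0.1672] tool shift [-0.2137 -0.0367 -0.0009] x az 111.0234389961413 tilt [-1.6e-03  3.0e-04 -1.0e+00]
[268 177]
```

View pics/s4.png

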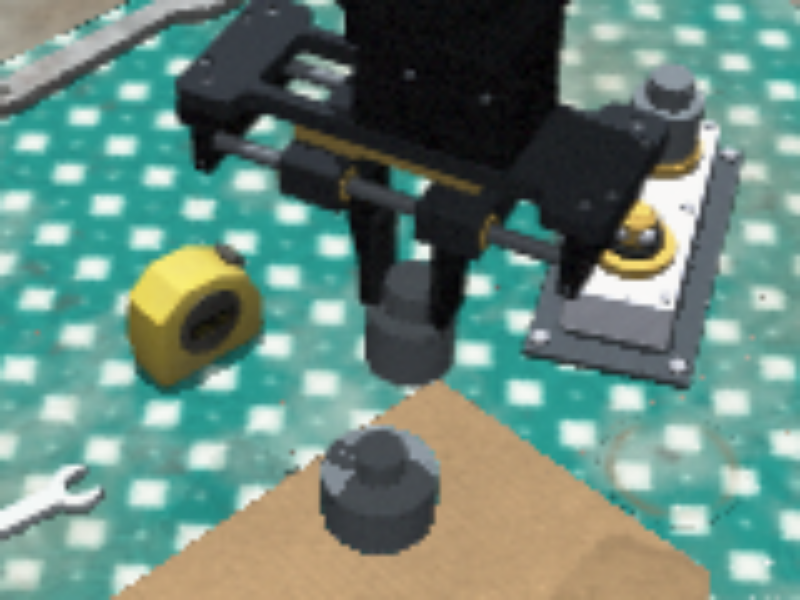

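The cap hangs upright in the fingers at about (410,330) in the crop, and the wide cap stays on the card at (380,490). I'll continue to a point above the outlet.

```bash
python3 -m handwheel '[[0.01,-0.045,-0.0075,0,0,0,0],[0.01,-0.045,-0.0075,0,0,0,0],[0.01,-0.045,-0.0075,0,0,0,0],[0.01,-0.045,-0.0075,0,0,0,0],[0.01,-0.0337,-0.0067,0,0,0,0],[0.01,0,0,0.03,0,0,0],[0.01,0,0,0,0,0,0],[0.01,0,0,0,0,0,0]]'
cat > rel.py <<'E'
from capm import *
from scipy.optimize import least_squares
go([.4737,-.0743,.138]); T=ctrl.get_state()["position"]
for n in("scene","side"):
    im,d,i=grab(n); P=pts(d,i)
    m=(d>0)&(np.hypot(P[...,0]-T[0],P[...,1]-T[1])<.035)&(P[...,2]>T[2]-.031)&(P[...,2]<T[2]-.006); q=P[m]
    f=least_squares(lambda a:np.hypot(q[:,0]-a[0],q[:,1]-a[1])-.021,T[:2],loss="soft_l1",f_scale=.001)
    print(n,"cap axis",np.round(f.x,4),len(q),"rms",np.sqrt(np.mean(f.fun**2)),"minus TCP",np.round(f.x-T[:2],4)); outlet(im,d,i,(.4737,-.0743)) if 0 else None
    p=proj(T,i).astype(int); cv2.imwrite(f"pics/{n}5.png",cv2.resize(im[p[1]-45:p[1]+75,p[0]-80:p[0]+80],(800,600)))
E
python3 rel.py
```

```text
time: 7.4
position: [0.4748, -0.0733, 0.1386]
tool_rot: [1.776, 2.592, 0.001]
ft_force: [0.3, -0.6, -0.7]
grip_width: 0.281
grip_force: 40.0
pos [ 0.4748 -0.0733  0.1386] tool shift [-0.0006 -0.0014  0.0006] x az 111.16914709448699 tilt [ 3.e-04  2.e-04 -1.e+00]
scene cap axis [ 0.477  -0.0738] 132 rms 0.0009944716869525862 minus TCP [ 0.0022 -0.0005]
side cap axis [ 0.4751 -0.0761] 113 rms 0.0010769678380776677 minus TCP [ 0.0003 -0.0029]
```

View pics/side5.png

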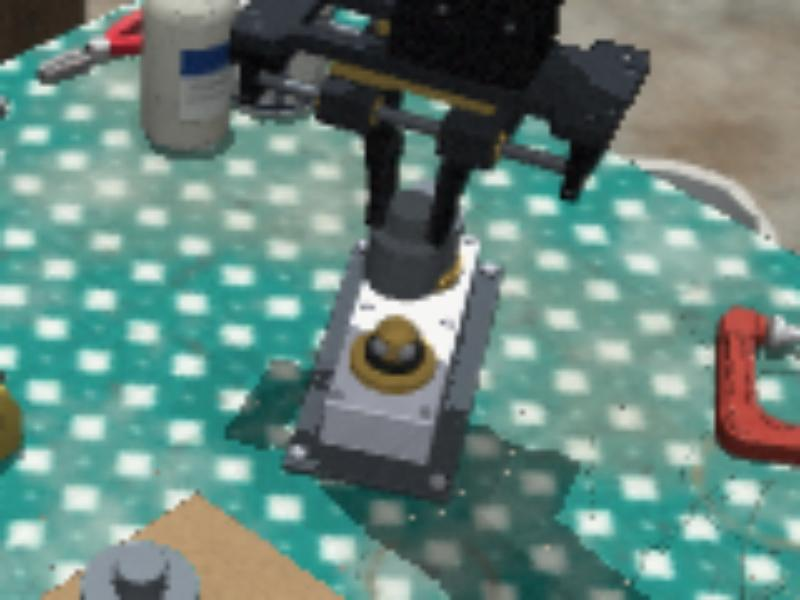

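The cap hangs above and behind the stub at about (415,245) in the crop, with the stub's dome at (395,345). I'll check the cylinder fit for bias using the cap's original pose.

```bash
python3 - <<'E'
from h import *
from scipy.optimize import least_squares
for n,c in(("scene",(.3999,.3026)),("side",(.398,.3003))):
  z=np.load(n+"0.npz");d=z["d"];P=pts(d,z)
  m=(d>0)&(np.hypot(P[...,0]-c[0],P[...,1]-c[1])<.035)&(P[...,2]>.008)&(P[...,2]<.033);q=P[m]
  f=least_squares(lambda a:np.hypot(q[:,0]-a[0],q[:,1]-a[1])-.021,c,loss="soft_l1",f_scale=.001)
  print(n,len(q),f.x,"bias",f.x-c)
E
```

```text
scene 118 [0.40132146 0.30164572] bias [ 0.00142146 -0.00095428]
side 115 [0.39911455 0.29971276] bias [ 0.00111455 -0.00058724]
```

```bash
python3 -m handwheel '[[0.01,0,-0.0018,0.015,0,0,0],[0.01,0,0,0.014,0,0,0],[0.01,0,0,0,0,0,0],[0.01,0,0,0,0,0,0]]' 60; python3 rel.py; python3 -m handwheel '[[0.01,0,0,0.004,0,0,0],[0.01,0,0,0.003,0,0,0],[0.01,0,0,0.002,0,0,0],[0.01,0,0,0,0,0,0],[0.01,0,0,0,0,0,0]]'
```

```text
time: 8.0
position: [0.4727, -0.0753, 0.1089]
tool_rot: [-1.779, -2.589, 0.0]
ft_force: [0.7, -0.8, -0.2]
grip_width: 0.283
grip_force: 60.0
pos [ 0.4727 -0.0753  0.1089] tool shift [ 0.0005  0.0013 -0.0291] x az 111.02434374742475 tilt [-2.e-04  1.e-04 -1.e+00]
scene cap axis [ 0.4746 -0.0758] 126 rms 0.0009472218063666724 minus TCP [ 0.0019 -0.0005]
side cap axis [ 0.4729 -0.0778] 110 rms 0.001078523238296728 minus TCP [ 0.0002 -0.0025]
time: 8.72
position: [0.4727, -0.0753, 0.1001]
tool_rot: [1.779, 2.589, -0.0]
ft_force: [0.2, -0.2, -0.0]
grip_width: 0.275
grip_force: 60.0
```

No side force with the mouth around the stub, so the lip is over the bevel. I'll centre by 1 mm and press.

```bash
python3 -m handwheel '[[0.01,0.001,0.0002,0.002,0,0,0],[0.01,0,0,0.003,0,0,0],[0.01,0,0,0.003,0,0,0],[0.01,0,0,0,0,0,0]]';  python3 -m handwheel '[[0.01,0,0,0.002,0,0,0],[0.01,0,0,0.002,0,0,0],[0.01,0,0,0,0,0,0]]'
```

```text
time: 9.22
position: [0.4727, -0.0744, 0.0921]
tool_rot: [1.778, 2.589, 0.0]
ft_force: [0.2, -0.2, -1.2]
grip_width: 0.28
grip_force: 60.0
time: 9.6
position: [0.4723, -0.0742, 0.0869]
tool_rot: [-1.779, -2.589, -0.001]
ft_force: [3.3, 0.1, -8.8]
grip_width: 0.274
grip_force: 60.0
```

```bash
python3 -m handwheel '[[0.01,0,0,0.002,0,0,0],[0.01,0,0,0,0,0,0]]';  python3 -m handwheel '[[0.01,0,0,0.002,0,0,0],[0.01,0,0,0,0,0,0]]'; python3 rel.py
```

```text
time: 9.85
position: [0.4725, -0.0743, 0.0862]
tool_rot: [-1.779, -2.589, 0.0]
ft_force: [0.9, -0.9, -1.3]
grip_width: 0.279
grip_force: 60.0
time: 10.1
position: [0.4727, -0.0744, 0.0846]
tool_rot: [1.779, 2.589, -0.001]
ft_force: [-1.3, 0.2, 5.3]
grip_width: 0.278
grip_force: 60.0
pos [ 0.4727 -0.0744  0.0846] tool shift [-0.0003  0.001  -0.0534] x az 111.02165422491441 tilt [ 1.e-04 -5.e-04 -1.e+00]
scene cap axis [ 0.4747 -0.0751] 118 rms 0.0011202545853795213 minus TCP [ 0.002  -0.0007]
side cap axis [ 0.4724 -0.0764] 103 rms 0.0012087189632483937 minus TCP [-0.0002 -0.002 ]
```

View pics/side5.png

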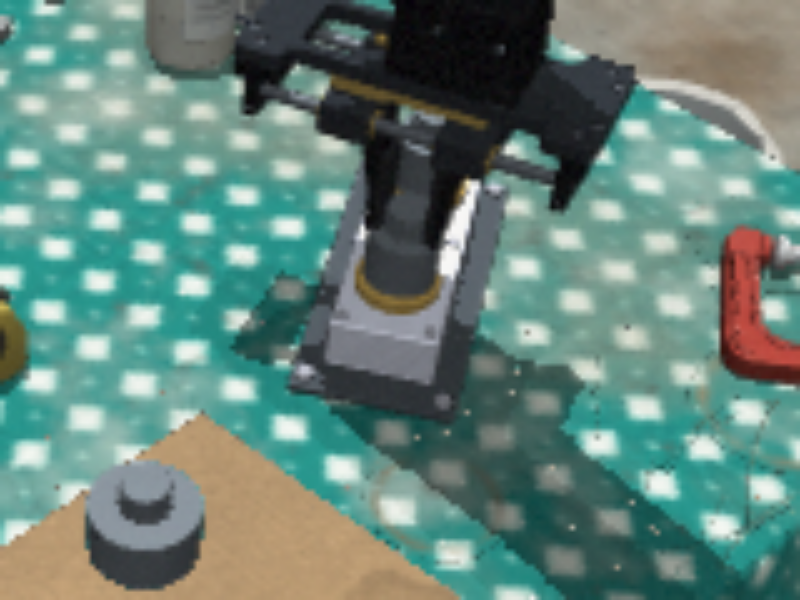

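The cap is past the click and sits on the brass flange at (400,290) in the crop, upright, with the force rising as the seal squeezes. I'll keep pressing until it hits the hard stop.

```bash
for k in 1; do :; done; python3 -m handwheel '[[0.01,0,0,0.001,0,0,0],[0.01,0,0,0,0,0,0]]';  python3 -m handwheel '[[0.01,0,0,0.001,0,0,0],[0.01,0,0,0,0,0,0]]'; python3 -m handwheel '[[0.01,0,0,0.001,0,0,0],[0.01,0,0,0,0,0,0]]'
```

```text
time: 10.45
position: [0.4727, -0.0744, 0.0835]
tool_rot: [1.779, 2.589, -0.0]
ft_force: [-2.0, 0.7, 5.9]
grip_width: 0.275
grip_force: 60.0
time: 10.7
position: [0.4728, -0.0744, 0.0829]
tool_rot: [1.779, 2.589, -0.001]
ft_force: [-3.0, 0.1, 9.1]
grip_width: 0.278
grip_force: 60.0
time: 10.95
position: [0.473, -0.0744, 0.0828]
tool_rot: [1.778, 2.589, -0.001]
ft_force: [-4.7, -0.3, 15.4]
grip_width: 0.28
grip_force: 60.0
```

```bash
python3 -m handwheel '[[0.01,0,0,0.001,0,0,0],[0.01,0,0,0.0005,0,0,0],[0.01,0,0,0,0,0,0],[0.01,0,0,0,0,0,0],[0.01,0,0,0,0,0,0]]'
python3 - <<'E'
from capm import *
for n in("scene","side"):
    im,d,i=grab(n);P=pts(d,i)
    for nm,c in(("cap",(.4735,-.0743)),("fixed",(.5195,-.151))):
        r=np.hypot(P[...,0]-c[0],P[...,1]-c[1]); m=(d>0)&(r<.024)&(P[...,2]>.077)&(P[...,2]<.0855)
        print(n,nm,m.sum(),"shoulder z",np.round(np.percentile(P[m][:,2],[25,50,75]),4))
s=ctrl.get_state();print(s["position"],s["ft_force"],s["qd"])
E
```

```text
time: 11.58
position: [0.4732, -0.0743, 0.0826]
tool_rot: [1.778, 2.589, -0.002]
ft_force: [-7.4, 1.2, 24.6]
grip_width: 0.277
grip_force: 60.0
scene cap 67 shoulder z [0.0806 0.0817 0.0831]
scene fixed 17 shoulder z [0.0812 0.0816 0.0835]
side cap 62 shoulder z [0.0806 0.082  0.0832]
side fixed 16 shoulder z [0.0787 0.0819 0.0826]
[ 0.47321681 -0.07430326  0.08260054] [-6.91733319  1.52788537 25.26234446] [ 0.00015374  0.00014823 -0.00224911  0.00131145 -0.0005708  -0.00037665
  0.00081038]
```

The shoulder is level with the fitted cap's in both views (about 81.8 mm). The arm is pressing at about 25 N and is still.

```bash
python3 -c "
from bench import ctrl
print(ctrl.close_job())"
```

```text
the job is handed in; nothing more can be done
None
```

I clicked the narrow cap onto the open outlet and pressed it fully home (shoulder level with the fitted cap's), then handed the job in with the gripper still pressing at about 25 N; no verdict came back.

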